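# Control vial from behind the spring flap

## Task

Two small vials stand behind the clear spring flap of the vial station. Push the flap back with the side of the hand, hold it open that way while you grip the black-capped vial, take it out and stand it upright in the pocket of the blue reader cradle, then let go. Leave the white-capped vial standing where it is, do not lay the black-capped one over, and let the flap spring shut.

Things in the scene. Friction and masses are not known exactly. Their poses are not given: they have to be found in the camera images.
- black_vial_center (a point): Vial to move: upright, round, 50 tall, 25 across all the way; white label with a thin yellow band, black cap over the top 14; 28 to 56 g. Point: its centre, 25 above its underside; z up its axis. It starts in either of the station's two pockets, its underside 10 and its top 60 above the work surface.
- white_vial_center (a point): Vial of the same size and shape with a white cap and a thin blue band, in the station's other pocket; it must stay. The point is its centre, z up.
- station: Fixed teal slab 120 deep (x), 230 wide (y), 20 high, with two square pockets 30 wide, 10 deep at x +18, y -48 and +48. Grey back wall 30 high at x 60 to 74; grey cheeks 34 high at the rear corners only (x 40 to 74, y 115 to 123 either side); else open. Origin: centre of the slab's underside; x from its open front (towards the robot, within 20 degrees) to its back, y along the hinge, z up.
- flap (a joint): Clear plate 220 wide, 95 long, orange rim, hinged along station y at x 50, z 25. Shut (0 rad) it leans 68 degrees above level over the vials, orange top bar (8 thick) at x 14, z 113: no way down. Pushing the bar to +x opens it (about 2 N; upright 0.38, stop 0.9), rising 7: keep it off ledges of the hand. Springs shut. A hand let down in front, then moved level to +x round a vial holds it open.
- cradle_pocket (a point): Blue reader cradle: fixed block 100 x 100 x 20 high with one square pocket 40 wide, 10 deep in its middle; a grey reader box 30 deep (x 50 to 80), 80 wide, 70 high with a red window stands at its +x side. Point: centre of the pocket's floor, 10 above the work surface; z up, x towards the reader box.
Things that resemble listed ones, but are neither listed nor needed, are in the scene too. Of the things that look like the part that bears cradle_pocket, the smallest one is meant.

How it is judged:
By the outcome, as a careful person would: the job done as asked, in the order asked, and still so for the second after the job is handed in, with the robot touching nothing.
It also fails if it takes over 45 s, if anything falls off the work surface, if the arm or the gripper's body presses on something with over 40 N, if the wrist force passes 120 N, or if a joint passes its speed limit or range.

## Robot

A 6-joint arm with a two-finger parallel gripper is mounted at the origin on the work surface. World frame = base frame: x ahead of the robot, y to its left, z up, the work surface at z = 0. Lengths are in mm, angles in rad, forces in N, time in s.
With the tool pointing down it reaches from about 300 to 775 mm from the base axis. Payload 14.6 kg.
Tool frame: the origin (TCP) lies midway between the tips of the shut fingers; the grasp point (between the pads) lies 19 mm behind it; z points along the fingers, y is the line along which they close (so a half turn about z gives the same grasp; the last joint's range is limited). The gripper opens to 85 mm and grips with 20 to 120 N. Pads are 22 mm wide; open, the fingers measure 114 mm over their backs; the gripper's body (76 mm by 85 mm) begins 54 mm behind the grasp point. The pads swing forward as they close: fully open they stand 13 mm farther back than shut.
Start: joints at [-1.319, 0.3, 1.521, -0, 1.321, -0.067], TCP at [172.378, -522.279, 205.281] pointing down, gripper open.
Joint ranges: [-3.03, 3.03], [-0.79, 2.21], [0.23, 2.52], [-1.04, 4.18], [0, 3.07], [-2.55, 2.55]. Speed limits (rad/s): [2.22, 2.22, 2.57, 3.14, 3.14, 3.14].

## Interface

Orientations are given as a unit quaternion [w, x, y, z].
In Python, from plant import arm gives the robot as it stands. The module is installed in compiled form; this text tells all that it offers.
- The arm moves only by the tool jog_arm, never from a script. Its arguments are lists of equal length, an entry for each row: "travel": the shift along the tool's x, y, z in m, a list of three; "angular": the turn, a rotation vector about the tool's x, y, z in degrees, a list of three; "jaw": the finger opening in m, from 0 to 0.0854. In form: {"travel": [[x, y, z], ...], "angular": [[rx, ry, rz], ...], "jaw": [jaw, ...]}. A call has 1 to 12 rows; each row is the pose to reach, as a shift and turn from the pose commanded when the call began, along the tool's axes at that moment; what a row does not reach only later rows make up. A row lasts 1/10 s, in which the tool goes at most 50 mm and 8.59 degrees, less where a joint would pass 70% of its speed; a pose out of reach is approached as far as the arm can. A call with a gripper value outside its range is refused whole. The fingers move at their own pace and stop on an object; "squeeze" is the grip in N (left out, the last holds). Time passes only in rows, so rows that repeat a pose let the fingers close. It gives the time, the measured TCP pose, the force, the opening and the grip force at its end, in the units of the state.
- arm.sense(): the state, without advancing time (a new reading comes with each control period).
- arm.read_camera(name): name is "side" or "top" or "wrist"; returns (picture, depth): 400x640x3 uint8, red, green, blue; 400x640 float32, mm along the optical axis (not along the pixel's ray), 0 where there is no reading.
- arm.camera_model(name): a dict with "vertical_fov" (degrees; the focal length in pixels is half the picture's height over the tangent of half this angle, whatever the lens; pixels are square), "cx", "cy" (the principal point, pixels), "eye" and "rotation" of the camera in the world. Camera axes: x right, y down, z forward; pixel columns grow to the right and rows downward; lengths in mm; the calibration is good to about 2 mm. A picture is of the moment at which its call begins: read the wrist's pose just before it. camera_model takes no time and is no camera call; for the wrist camera it gives the pose at the moment of the call.
- arm.finish_job(): hands the job in; it is judged then, once.
The state is a dict: "time": time; "qpos": joint angles; "qd": joint speeds; "effort": joint torques, N m; "tcp_pos": TCP position; "orientation": TCP orientation; "wrist_force": force on the tool from outside, world axes, zero at the start; "wrist_torque": the same for the moment, N m; "width": finger opening in mm; "grasp_force": force on a finger pad.
Only numpy, scipy, OpenCV 4.12 (cv2) and the standard library are available. Lean on these libraries where they do the work, as an engineer would, in place of code of your own. Each camera call takes 0.05 s, during which the arm holds its last target. There are 200 camera calls.

## Working session

There is one attempt and no reset: what is moved stays moved. The work goes in short steps, Python scripts to look and compute and a tool call to move; the robot and the scene stay as the last step left them, time stands still between calls to the robot, and variables do not carry over. Pictures are saved under pics/ and viewed, at most 10 in all, crops included, and the job is handed in when it is done.

Besides the shell and the picture viewer there is one more tool, called after "Call:" as name(argument=value, ...), one argument or row to a line, values as JSON. jog_arm: Moves the arm, as the interface text tells. Its arguments: {"type":"object","properties":{"travel":{"type":"array"},"angular":{"type":"array"},"jaw":{"type":"array"},"squeeze":{"type":"number"}},"required":["travel","angular","jaw"]}

```bash
mkdir -p pics; python3 - <<'E'
from plant import arm
import cv2,numpy as np
s=arm.sense();print(s['tcp_pos'],s['orientation'],s['time'])
for n in ['top','side']:
    p,d=arm.read_camera(n);m=arm.camera_model(n);print(n,m)
    cv2.imwrite(f'pics/{n}0.png',p[:,:,::-1]);np.save(f'{n}_d.npy',d);np.save(f'{n}_p.npy',p)
    import pickle;pickle.dump(m,open(f'{n}_m.pkl','wb'))
E
```

```text
[ 172.31070164 -522.01271888  204.68450041] [-6.13831640e-04  9.87325186e-01  1.58709158e-01 -6.06762117e-05] 0.0
top {'vertical_fov': 56.933630743987145, 'cx': 315.81982867265975, 'cy': 201.5934497444479, 'eye': array([430.6891536 ,  42.99119305, 791.66873691]), 'rotation': array([ 0.00728747, -0.70565207,  0.707985  , -0.02755516])}
side {'vertical_fov': 53.64411561464972, 'cx': 320.60630917279605, 'cy': 201.05786536991326, 'eye': array([ 347.22361098, -614.44617438,  720.88534097]), 'rotation': array([-0.37822487,  0.92005334, -0.09513954,  0.03736664])}
```

View pics/top0.png

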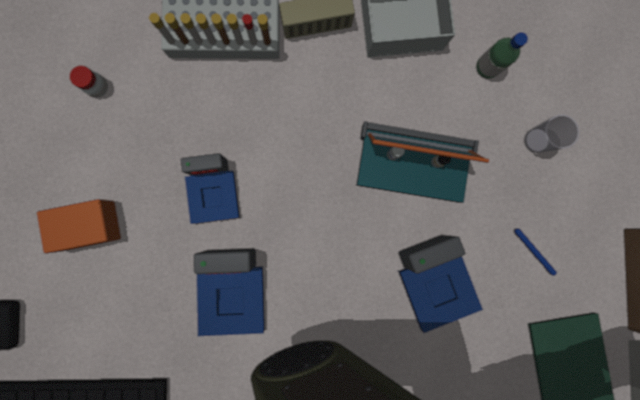

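View pics/side0.png

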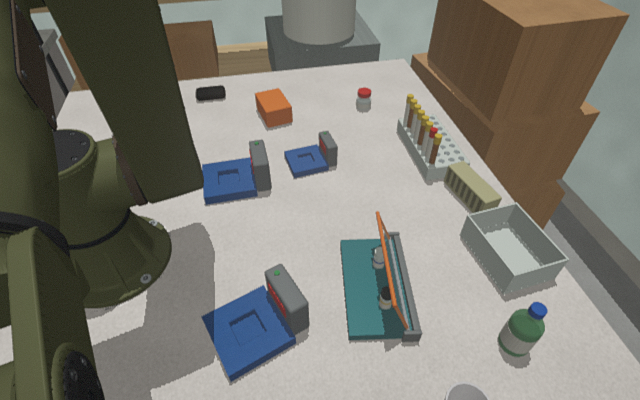

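The top view shows the station at about (420,165), with the black vial in its right-hand pocket near (440,160). The smallest blue cradle is at (212,195), with its reader box above it. Next I'll measure both, using colour and depth plus an enlarged crop.

```bash
cat > h.py <<'E'
import numpy as np,cv2,pickle
from scipy.spatial.transform import Rotation as R
def rot(m):
    r=np.array(m['rotation']); return R.from_quat(np.r_[r[1:],r[0]]).as_matrix() if r.size==4 else r
def F(m): return 200/np.tan(np.radians(m['vertical_fov']/2))
def world(m,d):
    v,u=np.mgrid[:400,:640]; f=F(m)
    c=np.stack([(u-m['cx'])/f*d,(v-m['cy'])/f*d,d],-1)
    return c@rot(m).T+m['eye']
def atz(m,u,v,z):
    r=rot(m)@np.array([(u-m['cx'])/F(m),(v-m['cy'])/F(m),1]); return m['eye']+r*(z-m['eye'][2])/r[2]
def proj(m,p):
    c=(np.atleast_2d(p)-m['eye'])@rot(m); return c[:,:2]/c[:,2:]*F(m)+[m['cx'],m['cy']]
def load(n): return np.load(n+'_p.npy'),np.load(n+'_d.npy'),pickle.load(open(n+'_m.pkl','rb'))
E
python3 - <<'E'
from h import *
for n in ['top','side']:
    p,d,m=load(n);W=world(m,d);hsv=cv2.cvtColor(p,cv2.COLOR_RGB2HSV)
    H,S,V=hsv[...,0].astype(int),hsv[...,1],hsv[...,2]
    z=W[...,2]
    print(n,'table z',np.median(z[150:160,300:340]) )
    teal=(H>82)&(H<100)&(S>90)&(abs(z-20)<8)&(d>0)
    blue=(H>=102)&(H<125)&(S>110)&(abs(z-20)<9)&(d>0)
    for nm,k in [('teal',teal),('blue',blue)]:
        c,l,st,_=cv2.connectedComponentsWithStats(k.astype(np.uint8))
        for i in range(1,c):
            if st[i,4]>300:
                P=W[l==i];print(nm,st[i],np.median(P[:,2]).round(1),cv2.minAreaRect(P[:,:2].astype(np.float32)))
p,d,m=load('top')
a=cv2.resize(p[115:210,350:490],None,fx=4,fy=4,interpolation=2)
b=cv2.resize(p[145:230,170:250],None,fx=4,fy=4,interpolation=2)
o=np.zeros((720,560,3),np.uint8)
im=np.zeros((380,560+320,3),np.uint8);im[:380,:560]=a;im[:340,560:]=b
cv2.imwrite('pics/crop1.png',cv2.resize(im,(800,345))[:,:,::-1])
E
```

```text
top table z -0.3835612459038771
teal [ 358  136  111   66 4052] 19.8 ((535.9853515625, -186.1461181640625), (229.044677734375, 104.4675521850586), 79.20567321777344)
blue [ 186  171   53   52 1910] 19.2 ((480.50933837890625, 238.1050567626953), (99.34503173828125, 98.13589477539062), 7.504405975341797)
blue [ 400  257   81   75 3541] 26.0 ((283.23394775390625, -237.07928466796875), (132.64645385742188, 132.0537567138672), 20.784128189086914)
blue [ 198  268   66   67 3838] 25.6 ((265.6805419921875, 197.30377197265625), (130.70114135742188, 130.7888946533203), 1.8362350463867188)
side table z 20.52037602937105
teal [ 341  239   44   97 3144] 19.7 ((527.9977416992188, -185.24203491210938), (232.67559814453125, 88.47634887695312), 79.50048065185547)
blue [285 145  42  28 625] 19.9 ((477.7303161621094, 238.04962158203125), (98.21550750732422, 100.94052124023438), 5.651862144470215)
blue [ 202  158   54   44 1604] 26.0 ((263.1695861816406, 197.58221435546875), (129.43203735351562, 135.8870391845703), 2.240889072418213)
blue [ 202  286   93   93 4543] 25.9 ((281.9388732910156, -238.846435546875), (131.1025848388672, 133.84710693359375), 20.452905654907227)
```

View pics/crop1.png

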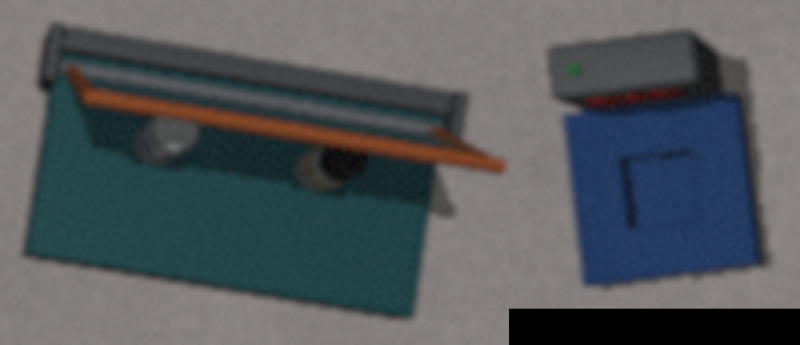

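```bash
python3 - <<'E'
from h import *
from plant import arm
p,d,m=load('top')
print('cap',atz(m,444.5,159,60),'label bottom-ish',atz(m,437,162.5,30)); print(proj(m,[[552.3,-238.4,60],[552.3,-238.4,22],[479,238,20]]))
s=arm.sense();w=arm.camera_model('wrist')
T=R.from_quat(np.r_[s['orientation'][1:],s['orientation'][0]]).as_matrix()
print('cam in tool',T.T@(w['eye']-s['tcp_pos'])); print(T.T@rot(w)); print(T)
ps,ds,ms=load('side');print(proj(ms,[[552.3,-238.4,60]]))
W=world(ms,ds);hsv=cv2.cvtColor(ps,cv2.COLOR_RGB2HSV)
k=(hsv[...,2]<45);k[:,:370]=0;k[:280]=0;k[310:]=0;k[:,400:]=0
print(np.argwhere(k).mean(0),W[k].mean(0),k.sum(),np.percentile(W[k],[5,95],axis=0))
cv2.imwrite('pics/s1.png',cv2.resize(ps[225:345,335:425],None,fx=6,fy=5,interpolation=2)[:,:,::-1])
E
```

```text
cap [ 552.15453818 -238.25222773   60.        ] label bottom-ish [ 549.72563072 -233.71683187   30.        ]
[[444.57091921 158.92848602]
 [437.81675232 161.88021773]
 [211.40596263 196.9289235 ]]
cam in tool [  73.7370064    -0.25455174 -169.72613728]
[[-6.30774740e-04 -9.58858578e-01 -2.83883478e-01]
 [ 9.99999728e-01 -7.13184022e-04  1.86936021e-04]
 [-3.81706368e-04 -2.83883283e-01  9.58858767e-01]]
[[ 9.49607496e-01  3.13441430e-01 -2.70076028e-04]
 [ 3.13441542e-01 -9.49606980e-01  9.91845389e-04]
 [ 5.44193559e-05 -1.02651686e-03 -9.99999472e-01]]
[[386.60505175 291.30265368]]
[294.4 386.8] [ 551.17867182 -243.70317637   57.84892296] 5 [[ 544.48268706 -250.49733818   53.82706929]
 [ 556.1327629  -235.8313805    62.34624642]]
```

View pics/s1.png

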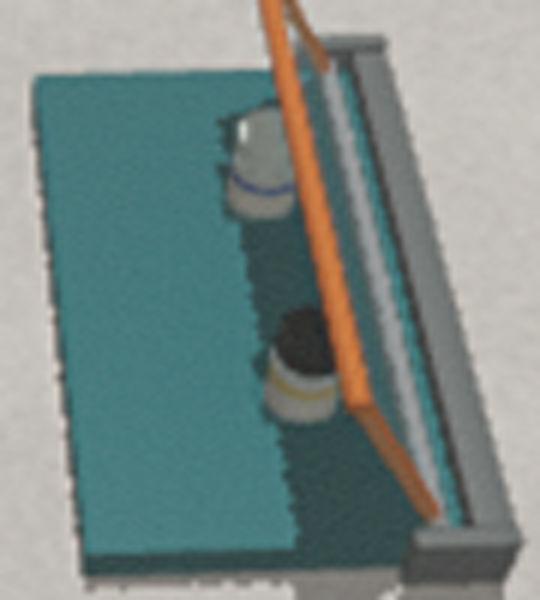

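The crop shows the black cap at about (386,291) in the full side view, which matches the predicted pocket at local y −48. So the black vial is at about (552.3, −238.4), the station yaw is about −10.7° and the cradle is at about (479, 238). I'll turn the hand so the wrist camera faces away from the flap, then stop in front of the station.

Call:
jog_arm(
  travel=[
    [0.381,-0.188,0],
    [0.381,-0.188,0],
    [0.381,-0.188,0],
    [0.381,-0.188,0],
    [0.381,-0.188,0],
    [0.381,-0.188,0],
    [0.381,-0.188,0],
    [0.381,-0.188,0],
    [0.381,-0.188,0],
    [0.381,-0.188,0],
    [0.381,-0.188,0],
    [0.381,-0.188,0],
  ],
  angular=[
    [0,0,-151],
    [0,0,-151],
    [0,0,-151],
    [0,0,-151],
    [0,0,-151],
    [0,0,-151],
    [0,0,-151],
    [0,0,-151],
    [0,0,-151],
    [0,0,-151],
    [0,0,-151],
    [0,0,-151],
  ],
  jaw=[0.085,0.085,0.085,0.085,0.085,0.085,0.085,0.085,0.085,0.085,0.085,0.085],
)

```text
time: 1.3
tcp_pos: [475.3, -224.0, 204.9]
orientation: [-0.0, 0.486, 0.874, -0.0]
wrist_force: [-0.5, 0.1, -0.3]
width: 85.1
grasp_force: 0.0
```

Call:
jog_arm(
  travel=[
    [0,0,0],
    [0,0,0],
    [0,0,0],
    [0,0,0],
    [0,0,0],
    [0,0,0],
    [0,0,0],
  ],
  angular=[
    [0,0,-47.7],
    [0,0,-47.7],
    [0,0,-47.7],
    [0,0,-47.7],
    [0,0,-47.7],
    [0,0,-47.7],
    [0,0,-47.7],
  ],
  jaw=[0.085,0.085,0.085,0.085,0.085,0.085,0.085],
)

```text
time: 2.0
tcp_pos: [475.1, -224.3, 205.0]
orientation: [-0.0, 0.094, 0.996, 0.0]
wrist_force: [-0.5, -0.2, -0.1]
width: 84.8
grasp_force: 0.0
```

```bash
python3 - <<'E'
from h import *
from plant import arm
s=arm.sense();w=arm.camera_model('wrist');p,d=arm.read_camera('wrist')
T=R.from_quat(np.r_[s['orientation'][1:],s['orientation'][0]])
print(s['tcp_pos'],s['qpos'],np.degrees(np.arctan2(*T.as_matrix()[[1,0],0])))
print(proj(w,[[552.3,-238.4,60],[552.3,-238.4,46]]))
cv2.imwrite('pics/w1.png',p[:,:,::-1])
E
```

```text
[ 475.12648711 -224.26159712  204.99219494] [-5.10730316e-01  2.45722273e-01  1.59052286e+00  2.15933866e-05
  1.30597235e+00 -1.89244520e+00] 169.1661109907574
[[320.00852958 251.49067682]
 [320.0132774  246.63928127]]
```

View pics/w1.png

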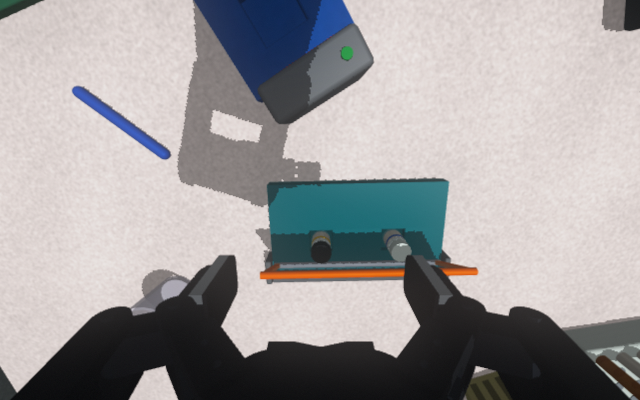

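The wrist view shows the black cap at (320,251), exactly where predicted, and the hand is square to the flap. I'll go down in front of it next.

Call:
jog_arm(
  travel=[
    [0,0,0.05],
    [0,0,0.1],
    [0,0,0.14],
    [0,0,0.165],
    [0,0,0.183],
    [0,0,0.183],
    [0,0,0.183],
  ],
  angular=[
    [0,0,0],
    [0,0,0],
    [0,0,0],
    [0,0,0],
    [0,0,0],
    [0,0,0],
    [0,0,0],
  ],
  jaw=[0.085,0.085,0.085,0.085,0.085,0.085,0.085],
)

```text
time: 2.75
tcp_pos: [475.4, -224.4, 22.8]
orientation: [0.0, 0.096, 0.995, -0.0]
wrist_force: [-0.7, 0.1, 0.4]
width: 84.7
grasp_force: 0.0
```

Call:
jog_arm(
  travel=[
    [-0.01,0.0,0],
    [-0.02,0.0,0],
    [-0.03,0.0,0],
    [-0.037,0.0,0],
    [-0.044,0,0],
    [-0.051,0,0],
    [-0.058,0.0,0],
    [-0.065,0.0,0],
    [-0.072,0.0,0],
    [-0.0785,0.0005,0],
    [-0.0785,0.0005,0],
    [-0.0785,0.0005,0],
  ],
  angular=[
    [0,0,0],
    [0,0,0],
    [0,0,0],
    [0,0,0],
    [0,0,0],
    [0,0,0],
    [0,0,0],
    [0,0,0],
    [0,0,0],
    [0,0,0],
    [0,0,0],
    [0,0,0],
  ],
  jaw=[0.085,0.085,0.085,0.085,0.085,0.085,0.085,0.085,0.085,0.085,0.085,0.085],
)

```text
time: 3.95
tcp_pos: [552.1, -238.5, 21.8]
orientation: [-0.0, 0.095, 0.995, 0.0]
wrist_force: [-1.5, 0.7, -0.8]
width: 85.1
grasp_force: 0.0
```

```bash
python3 - <<'E'
from h import *
from plant import arm
s=arm.sense();print(s['tcp_pos'],s['wrist_force'])
a,_=arm.read_camera('wrist');b,_=arm.read_camera('side')
b=cv2.resize(b[200:360,300:460],(500,500),interpolation=2)
a=cv2.resize(a[150:,180:460],(300,268))
o=np.zeros((500,800,3),np.uint8);o[:,:500]=b;o[:268,500:]=a
cv2.imwrite('pics/g1.png',o[:,:,::-1])
E
```

```text
[ 552.12541833 -238.48463405   21.84873796] [-1.46207763  0.74249945 -0.78349743]
```

View pics/g1.png

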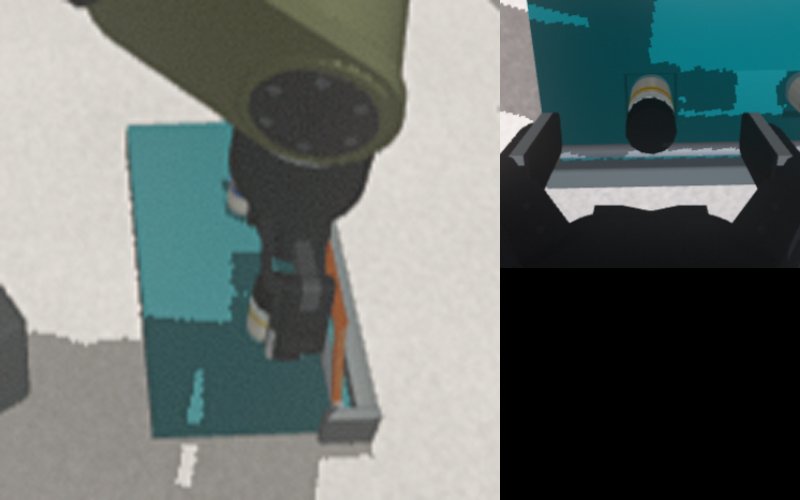

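The flap is held open by the hand, the vial stands midway between the fingers (cap at (651,125) in the inset), and the wrist force is small. I'll grip now.

Call:
jog_arm(
  travel=[
    [0,0,0],
    [0,0,0],
    [0,0,0],
    [0,0,0],
    [0,0,0],
    [0,0,0],
    [0,0,0],
    [0,0,0],
    [0,0,0],
    [0,0,0],
    [0,0,0],
    [0,0,0],
  ],
  angular=[
    [0,0,0],
    [0,0,0],
    [0,0,0],
    [0,0,0],
    [0,0,0],
    [0,0,0],
    [0,0,0],
    [0,0,0],
    [0,0,0],
    [0,0,0],
    [0,0,0],
    [0,0,0],
  ],
  jaw=[0.06,0.045,0.035,0.03,0.025,0.02,0.02,0.02,0.02,0.02,0.02,0.02],
  squeeze=35,
)

```text
time: 5.25
tcp_pos: [552.5, -238.7, 22.4]
orientation: [0.0, 0.095, 0.995, -0.0]
wrist_force: [-2.7, 0.0, 4.0]
width: 23.3
grasp_force: 34.6
```

Call:
jog_arm(
  travel=[
    [0,0,-0.004],
    [0,0,-0.008],
    [0,0,-0.013],
    [0,0,-0.013],
  ],
  angular=[
    [0,0,0],
    [0,0,0],
    [0,0,0],
    [0,0,0],
  ],
  jaw=[0.02,0.02,0.02,0.02],
)

```text
time: 5.65
tcp_pos: [552.8, -238.8, 36.1]
orientation: [0.0, 0.095, 0.995, -0.0]
wrist_force: [-2.7, 0.5, -0.3]
width: 23.1
grasp_force: 34.4
```

```bash
python3 - <<'E'
from h import *
from plant import arm
s=arm.sense();print(s['tcp_pos'],s['wrist_force'],s['width'],s['grasp_force'])
a,_=arm.read_camera('wrist');b,_=arm.read_camera('side')
b=cv2.resize(b[230:350,330:450],(500,500),interpolation=2)
a=cv2.resize(a[150:,180:460],(300,268))
o=np.zeros((500,800,3),np.uint8);o[:,:500]=b;o[:268,500:]=a
cv2.imwrite('pics/g2.png',o[:,:,::-1])
E
```

```text
[ 552.75443227 -238.82094588   36.09723463] [-2.66620359  0.46638661 -0.31366643] 23.14804179183478 34.39371407032013
```

View pics/g2.png

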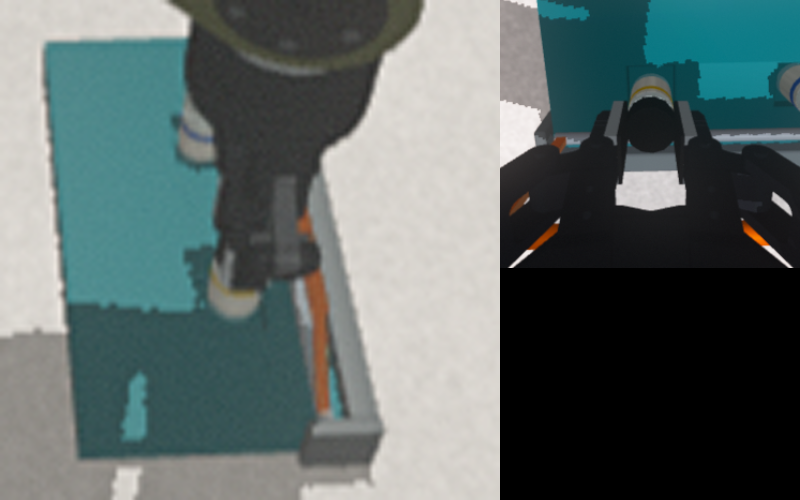

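The vial is held upright and has come up with the hand, and the flap still rests on the hand. I'll back out level, then rise.

Call:
jog_arm(
  travel=[
    [0.01,0,0],
    [0.02,0,0],
    [0.03,0,0],
    [0.04,0,0],
    [0.05,0,0],
    [0.06,0,0],
    [0.075,0,0],
    [0.09,0,0],
    [0.1,0,0],
    [0.1,0,-0.03],
    [0.1,0,-0.07],
    [0.1,0,-0.1],
  ],
  angular=[
    [0,0,0],
    [0,0,0],
    [0,0,0],
    [0,0,0],
    [0,0,0],
    [0,0,0],
    [0,0,0],
    [0,0,0],
    [0,0,0],
    [0,0,0],
    [0,0,0],
    [0,0,0],
  ],
  jaw=[0.02,0.02,0.02,0.02,0.02,0.02,0.02,0.02,0.02,0.02,0.02,0.02],
)

```text
time: 6.95
tcp_pos: [454.2, -219.9, 137.5]
orientation: [0.001, 0.095, 0.995, -0.0]
wrist_force: [0.8, -0.5, -0.2]
width: 22.9
grasp_force: 34.5
```

```bash
python3 - <<'E'
from h import *
from plant import arm
s=arm.sense();print(s['tcp_pos'],s['orientation'],s['wrist_force'],s['width'],s['grasp_force'])
a,_=arm.read_camera('wrist');b,_=arm.read_camera('side')
b=cv2.resize(b[180:350,280:450],(500,500),interpolation=2)
a=cv2.resize(a[150:,180:460],(300,268))
o=np.zeros((500,800,3),np.uint8);o[:,:500]=b;o[:268,500:]=a
cv2.imwrite('pics/g3.png',o[:,:,::-1])
T=R.from_quat(np.r_[s['orientation'][1:],s['orientation'][0]]).as_matrix()
print('delta tool',T.T@(np.array([479,238,s['tcp_pos'][2]])-s['tcp_pos']))
E
```

```text
[ 454.23205363 -219.91568683  137.4669244 ] [ 6.87221141e-04  9.50509801e-02  9.95472120e-01 -3.10829658e-04] [ 0.75199841 -0.54301223 -0.22911109] 22.870534040255276 34.498520493507385
delta tool [ 6.23359374e+01  4.54328473e+02 -3.10777220e-01]
```

View pics/g3.png

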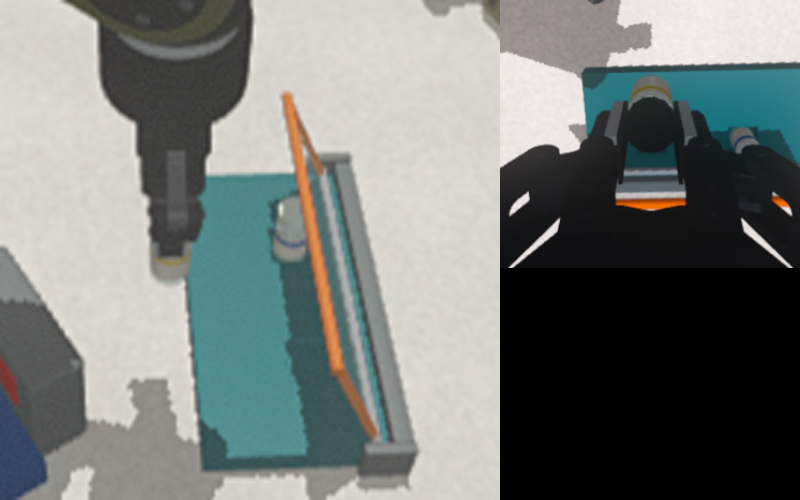

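The flap has sprung shut, the white vial stands in place, and the black vial is upright in the grip. Next I'll carry it over to the small cradle.

Call:
jog_arm(
  travel=[
    [0.005,0.035,0],
    [0.01,0.08,0],
    [0.018,0.13,0],
    [0.025,0.18,0],
    [0.032,0.23,0],
    [0.039,0.28,0],
    [0.046,0.33,0],
    [0.052,0.38,0],
    [0.058,0.42,0],
    [0.0625,0.445,0],
    [0.0625,0.4545,0],
    [0.0625,0.4545,0],
  ],
  angular=[
    [0,0,0],
    [0,0,0],
    [0,0,0],
    [0,0,0],
    [0,0,0],
    [0,0,0],
    [0,0,0],
    [0,0,0],
    [0,0,0],
    [0,0,0],
    [0,0,0],
    [0,0,0],
  ],
  jaw=[0.02,0.02,0.02,0.02,0.02,0.02,0.02,0.02,0.02,0.02,0.02,0.02],
)

```text
time: 8.25
tcp_pos: [478.6, 238.7, 134.5]
orientation: [-0.0, 0.094, 0.996, -0.0]
wrist_force: [-0.5, -1.8, 0.2]
width: 23.0
grasp_force: 34.6
```

```bash
python3 - <<'E'
from h import *
from plant import arm
s=arm.sense();print(s['tcp_pos'],s['orientation'],s['width'],s['grasp_force'])
w=arm.camera_model('wrist');a,d=arm.read_camera('wrist')
W=world(w,d);hsv=cv2.cvtColor(a,cv2.COLOR_RGB2HSV);H,S=hsv[...,0],hsv[...,1]
k=(H>=102)&(H<125)&(S>110)&(abs(W[...,2]-20)<5)&(abs(W[...,1]-238)<70)&(abs(W[...,0]-479)<70)
print(k.sum(),cv2.minAreaRect(W[k][:,:2].astype(np.float32)),np.percentile(W[k],[1,99],axis=0))
c=proj(w,[[479,238,10],[479,238,20]]);print(c)
cv2.imwrite('pics/c1.png',a[:,:,::-1])
T=R.from_quat(np.r_[s['orientation'][1:],s['orientation'][0]]).as_matrix()
print('delta tool',T.T@(np.array([479,238,s['tcp_pos'][2]])-s['tcp_pos']))
E
```

```text
[478.56348789 238.69662193 134.51003325] [-4.07597107e-04  9.43284914e-02  9.95541016e-01 -2.34824782e-04] 23.026009848760697 34.55169975757599
6926 ((480.1990966796875, 240.36329650878906), (100.92849731445312, 99.03968048095703), 7.34644889831543) [[427.75481914 189.19458285  18.73601906]
 [525.18940204 291.28858471  22.65466572]]
[[318.87880599 192.73676013]
 [318.83052682 195.04402603]]
delta tool [-5.59580627e-01 -6.02241183e-01 -1.01451643e-04]
```

View pics/c1.png

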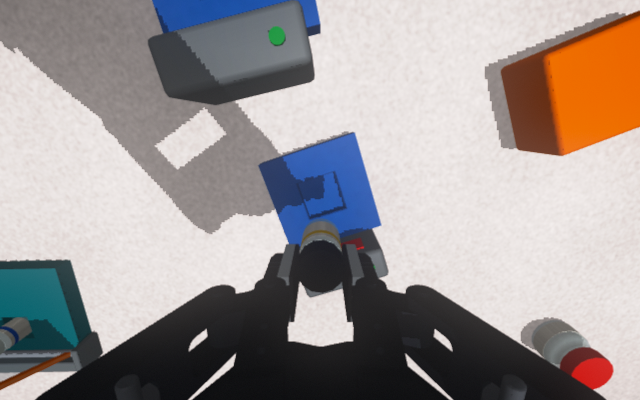

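The wrist view shows the pocket centred near (323,193), within 2 mm of where I estimated it. I'll lower the vial.

Call:
jog_arm(
  travel=[
    [-0.001,0.0005,0.03],
    [-0.001,0.0005,0.06],
    [-0.001,0.0005,0.08],
    [-0.001,0.0005,0.09],
    [-0.001,0.0005,0.098],
    [-0.001,0.0005,0.104],
    [-0.001,0.0005,0.108],
    [-0.001,0.0005,0.11],
    [-0.001,0.0005,0.11],
    [-0.001,0.0005,0.11],
  ],
  angular=[
    [0,0,0],
    [0,0,0],
    [0,0,0],
    [0,0,0],
    [0,0,0],
    [0,0,0],
    [0,0,0],
    [0,0,0],
    [0,0,0],
    [0,0,0],
  ],
  jaw=[0.02,0.02,0.02,0.02,0.02,0.02,0.02,0.02,0.02,0.02],
)

```text
time: 9.3
tcp_pos: [480.1, 238.8, 25.6]
orientation: [0.0, 0.095, 0.995, 0.0]
wrist_force: [0.6, 0.0, -1.6]
width: 22.9
grasp_force: 34.6
```

Call:
jog_arm(
  travel=[
    [0,0,0.001],
    [0,0,0.002],
    [0,0,0.003],
    [0,0,0.003],
  ],
  angular=[
    [0,0,0],
    [0,0,0],
    [0,0,0],
    [0,0,0],
  ],
  jaw=[0.02,0.02,0.02,0.02],
)

```text
time: 9.7
tcp_pos: [480.1, 238.7, 22.5]
orientation: [0.0, 0.095, 0.995, 0.0]
wrist_force: [-0.1, -0.3, 1.1]
width: 23.2
grasp_force: 34.7
```

Call:
jog_arm(
  travel=[
    [0,0,0],
    [0,0,0],
    [0,0,0],
    [0,0,0],
    [0,0,0],
    [0,0,0],
    [0,0,0],
    [0,0,0],
    [0,0,0],
    [0,0,0],
  ],
  angular=[
    [0,0,0],
    [0,0,0],
    [0,0,0],
    [0,0,0],
    [0,0,0],
    [0,0,0],
    [0,0,0],
    [0,0,0],
    [0,0,0],
    [0,0,0],
  ],
  jaw=[0.027,0.03,0.035,0.04,0.05,0.06,0.07,0.07,0.07,0.07],
)

```text
time: 10.7
tcp_pos: [479.9, 238.6, 22.3]
orientation: [-0.0, 0.095, 0.995, -0.0]
wrist_force: [0.4, -0.9, -0.0]
width: 70.3
grasp_force: 0.0
```

Call:
jog_arm(
  travel=[
    [0,0,-0.02],
    [0,0,-0.05],
    [0,0,-0.09],
    [0,0,-0.14],
    [0,0,-0.17],
    [0,0,-0.17],
    [0,0,-0.17],
  ],
  angular=[
    [0,0,0],
    [0,0,0],
    [0,0,0],
    [0,0,0],
    [0,0,0],
    [0,0,0],
    [0,0,0],
  ],
  jaw=[0.07,0.07,0.07,0.07,0.07,0.07,0.07],
)

```text
time: 11.4
tcp_pos: [479.9, 238.6, 192.3]
orientation: [0.0, 0.095, 0.995, 0.0]
wrist_force: [-0.7, -0.7, -0.5]
width: 70.1
grasp_force: 0.0
```

```bash
python3 - <<'E'
from h import *
from plant import arm
s=arm.sense();print(s['time'],s['tcp_pos'],s['wrist_force'],s['width'])
a,_=arm.read_camera('wrist');b,_=arm.read_camera('side')
c=cv2.resize(b[210:350,320:440],(300,300),interpolation=2)
b=cv2.resize(b[120:190,270:350],(500,438),interpolation=2)
a=cv2.resize(a[100:330,160:460],(300,230))
o=np.zeros((540,800,3),np.uint8);o[:438,:500]=b;o[:230,500:]=a;o[235:535,500:]=c
cv2.imwrite('pics/f1.png',o[:,:,::-1])
E
```

```text
11.4 [479.86804083 238.62888534 192.30406197] [-0.69725409 -0.72545134 -0.46859765] 70.05828452385903
```

View pics/f1.png

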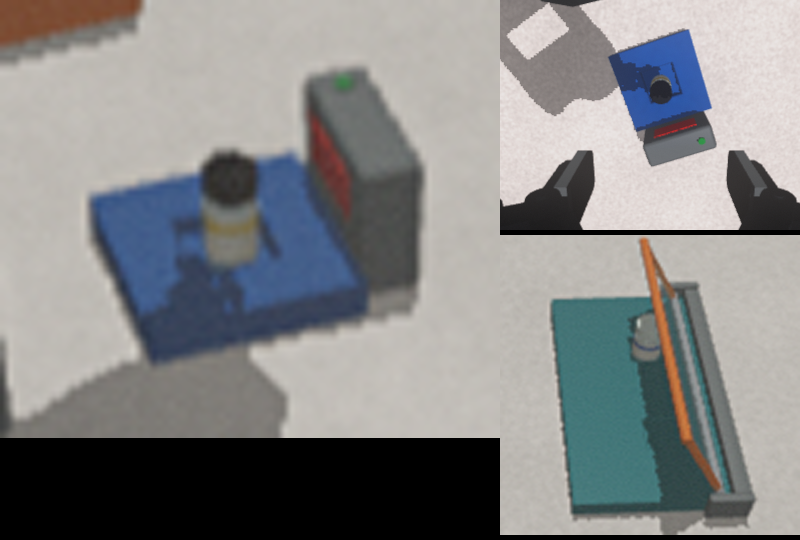

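The black-capped vial stands upright in the pocket of the small cradle. The white-capped vial is in place, the flap is shut and the hand is clear of everything.

```bash
python3 -c "
from plant import arm
print(arm.finish_job())"
```

```text
the job is handed in; nothing more can be done
None
```

The black-capped vial stands upright in the pocket of the small blue cradle, the white-capped one is still in its station pocket, the flap has sprung shut, and the job was handed in at about 11.5 s.

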